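# Unstack the ointment jars and put the stock bottle back

## Task

Take the stack of three ointment jars apart and stand each jar centred on the round dark steel disc of its own size: small jar on the small disc, medium on the medium, large on the large. The brown bottle now standing on the large disc has to end up centred on the square cork tile that the stack occupies now; the black rubber mat is free if you need to put something down for a moment. Set everything down upright without dropping or tipping it, and leave the mortar where it is.

Things in the scene. Friction and masses are not known exactly. Their poses are not given: they have to be found in the camera images.
- jar_small: Screw-top ointment jar, white plastic with a flat black lid that has a white inlay inside a 4 mm black edge, a plain round cylinder: 38 mm diameter, 40 mm high, lid the top 14 mm. Loose, 35 to 200 g. At the start on top of the medium jar. Origin: centre of its underside; z up its axis.
- jar_medium: Screw-top ointment jar, white plastic with a flat black lid that has a white inlay inside a 4 mm black edge, a plain round cylinder: 52 mm diameter, 42 mm high, lid the top 15 mm. Loose, 35 to 200 g. At the start between the large and the small jar. Origin: centre of its underside; z up its axis.
- jar_large: Screw-top ointment jar, white plastic with a flat black lid that has a white inlay inside a 4 mm black edge, a plain round cylinder: 66 mm diameter, 44 mm high, lid the top 16 mm. Loose, 35 to 200 g. At the start the bottom of the stack, on the cork tile. Origin: centre of its underside; z up its axis.
- bottle: Brown glass bottle with a paper label and a white cap, 110 mm high. Body 54 mm diameter up to 62 mm, shoulder narrowing to a 24 mm neck between 74 and 84 mm, cap 30 mm diameter from 84 to 110 mm. Loose, 120 to 260 g; can be lifted by the cap. At the start on the large dark steel disc. Origin: centre of its underside; z up its axis.
- rest_small: Round flat dark steel disc 58 mm across and 6 mm thick, fixed on the bench: the place of the small jar. Empty at the start. Origin: centre of its underside, on the bench; its top is 6 mm above.
- rest_medium: Round flat dark steel disc 72 mm across and 6 mm thick, fixed on the bench: the place of the medium jar. Empty at the start. Origin: centre of its underside, on the bench; its top is 6 mm above.
- rest_large: Round flat dark steel disc 86 mm across and 6 mm thick, fixed on the bench: the place of the large jar. The bottle stands on it at the start. Origin: centre of its underside, on the bench; its top is 6 mm above.
- cork_tile: Square cork tile 84 x 84 mm, 8 mm thick, fixed on the bench: the bottle's place. The stack of jars stands on it at the start. Origin: centre of its underside, on the bench; x and y along its sides.
- rubber_mat: Oblong black rubber mat 100 x 70 mm, 4 mm thick, fixed on the bench, empty at the start: a spare spot for parking something. Origin: centre of its underside, on the bench; x along its long side.
- mortar: White porcelain mortar, 84 mm across the rim and 48 mm high, with its pestle leaning in it and out along its x axis, reaching 55 mm from the axis and 73 mm high. To be left alone. Origin: centre of its underside. Also nearby: a blue tip rack 85 x 65 x 45 mm, a spatula and a brush lying flat; discs, tile, mat, mortar and rack are at least 130 mm apart, centre to centre. Taller things stand only along the back and sides.
Things that resemble listed ones, but are neither listed nor needed, are in the scene too. What is shaped like the jar_small but orange or purple is not meant.

How it is judged:
By the outcome, as a careful person would: the job done as asked, in the order asked, and still so for the second after the job is handed in, with the robot touching nothing.
It also fails if it takes over 136 s, if anything falls off the work surface, if the arm or the gripper's body presses on something with over 40 N, if the wrist force passes 120 N, or if a joint passes its speed limit or range.

## Robot

A 7-joint arm with a two-finger parallel gripper is mounted at the origin on the work surface. World frame = base frame: x ahead of the robot, y to its left, z up, the work surface at z = 0. Lengths are in m, angles in rad, forces in N, time in s.
With the tool pointing down it reaches from about 0.425 to 0.95 m from the base axis. Payload 4.7 kg.
Tool frame: the origin (TCP) lies midway between the tips of the shut fingers; the grasp point (between the pads) lies 19 mm behind it; x points along the fingers, y is the direction in which the jaws open and shut, and the axes are right-handed (so a half turn about x gives the same grasp; the last joint's range is limited). The gripper opens to 87 mm and grips with 3 to 60 N. Pads are 19 mm wide; open, the fingers measure 117 mm over their backs; the gripper's body (75 mm by 190 mm) begins 51 mm behind the grasp point.
Start: joints at [1.31, 0.469, -0.049, 1.532, 0.024, 1.141, -0.082], TCP at [0.155, -0.657, 0.223] pointing down, gripper open.
Joint ranges: [-2.59, 2.59], [-0.33, 1.99], [-1.39, 1.29], [0.1, 2.45], [-1.04, 4.18], [0.21, 1.99], [-2.66, 2.66]. Speed limits (rad/s): [2.57, 2.57, 3.14, 3.14, 3.14, 3.14, 3.14].

## Interface

Orientations are given as a unit quaternion [w, x, y, z].
In Python, from cell import arm, viewer gives the robot as it stands.
- The arm moves only by the tool move_arm, never from a script. Its argument "increments" is a list of rows, each a list of 4 numbers: the shift along the tool's x, y, z in m, then the turn about the tool's x in degrees. A call has 1 to 8 rows; each row shifts and turns the commanded pose from where the row before left it, along the tool's axes as they then stand; what a row does not reach is not made up. A row lasts 1/12 s, in which the tool goes at most 41.7 mm and 7.16 degrees, less where a joint would pass 70% of its speed; a pose out of reach is approached as far as the arm can. A call is refused whole if a number of a shift passes 0.0417 or a number of a turn 7.16, either way. A call with a gripper value outside its range is refused whole. "grip" is the opening, from 0 (shut) to 1 (fully open), set as the call begins (left out, the last holds). The fingers move at their own pace and stop on an object; "grip_force" is the grip in N (left out, the last holds). Time passes only in rows, so rows that do not move let the fingers close. It gives the time, the measured TCP pose, the force and the opening at its end, in the units of the state.
- arm.get_obs(): the state, without advancing time (a new reading comes with each control period).
- viewer.camera(name): name is "scene" or "top" or "wrist"; returns a dict with "color" (420x560x3 uint8, red, green, blue), "depth" (420x560 float32, m along the optical axis (not along the pixel's ray), 0 where there is no reading), "vertical_fov" (degrees; the focal length in pixels is half the picture's height over the tangent of half this angle, whatever the lens; pixels are square), "cx", "cy" (the principal point, pixels), "camera_from_world" (4x4, takes a point from world to camera coordinates). Camera axes: x right, y down, z forward; pixel columns grow to the right and rows downward; lengths in m; the calibration is good to about 2 mm. A picture is of the moment at which its call begins.
- arm.job_done(): hands the job in, once; it reports no verdict.
The state is a dict: "time": time; "joint_pos": joint angles; "qd": joint speeds; "joint_efforts": joint torques, N m; "tool_pos": TCP position; "ee_rot": TCP orientation; "ft_force": force on the tool from outside, world axes, zero at the start; "ft_torque": the same for the moment, N m; "gripper_width": finger opening in m.
Only numpy, scipy, OpenCV 4.12 (cv2) and the standard library are available. Lean on these libraries where they do the work, as an engineer would, in place of code of your own. Each camera call takes 0.05 s, during which the arm holds its last target. There are 200 camera calls.

## Working session

There is one attempt and no reset: what is moved stays moved. The work goes in short steps, Python scripts to look and compute and a tool call to move; the robot and the scene stay as the last step left them, time stands still between calls to the robot, and variables do not carry over. Pictures are saved under pics/ and viewed, about 12 in all and at most 16, crops included, and the job is handed in when it is done.

Besides the shell and the picture viewer there is one more tool, called after "Request:" by a JSON object that holds its "op" and its "data", one argument or row to a line. move_arm: Moves the arm, as the interface text tells. Its arguments: {"type":"object","properties":{"increments":{"type":"array","items":{"type":"array","items":{"type":"number"}}},"grip":{"type":"number"},"grip_force":{"type":"number"}},"required":["increments"]}

```bash
mkdir -p pics; ls
cat > h.py <<'E'
import numpy as np, cv2
from cell import arm, viewer
def shot(name,save=None):
    c=viewer.camera(name)
    if save: cv2.imwrite('pics/'+save,c['color'][:,:,::-1])
    return c
def K(c):
    f=c['color'].shape[0]/2/np.tan(np.radians(c['vertical_fov'])/2); return f,c['cx'],c['cy']
def cloud(c):
    f,cx,cy=K(c); d=c['depth']; v,u=np.mgrid[:d.shape[0],:d.shape[1]]
    P=np.stack([(u-cx)/f*d,(v-cy)/f*d,d,np.ones_like(d)],-1)
    W=P@np.linalg.inv(c['camera_from_world']).T
    W=W[...,:3]; W[d==0]=np.nan; return W
def proj(c,p):
    f,cx,cy=K(c); q=c['camera_from_world']@np.append(p,1); return f*q[0]/q[2]+cx,f*q[1]/q[2]+cy
E
python3 - <<'E'
from h import *
o=arm.get_obs(); print({k:np.round(v,3) for k,v in o.items()})
ims=[]
for n in ['scene','top','wrist']:
    c=shot(n,n+'0.png'); print(n,np.round(np.linalg.inv(c['camera_from_world']),3).tolist(),c['vertical_fov'],(c['depth']>0).mean())
    np.save(n+'0.npy',c,allow_pickle=True)
E
```

```text
pics
{'time': np.float64(0.0), 'joint_pos': array([ 1.31 ,  0.469, -0.049,  1.534,  0.024,  1.141, -0.082]), 'qd': array([-0.002,  0.   ,  0.   , -0.   , -0.   , -0.001,  0.001]), 'joint_efforts': array([ 0.0000e+00, -5.0799e+01, -8.1000e-02, -2.3617e+01, -6.1000e-02,
        3.8000e-02,  0.0000e+00]), 'tool_pos': array([ 0.155, -0.656,  0.222]), 'ee_rot': array([-0.081, -0.702, -0.082,  0.702]), 'ft_force': array([ 0.187, -0.295, -0.139]), 'ft_torque': array([ 0.051,  0.002, -0.023]), 'gripper_width': np.float64(0.087)}
scene [[0.821, 0.297, -0.488, 1.143], [0.571, -0.45, 0.687, -0.893], [-0.016, -0.842, -0.539, 0.774], [0.0, 0.0, 0.0, 1.0]] 43.67575107833278 0.9957695578231293
top [[0.02, -0.992, 0.128, 0.322], [-1.0, -0.02, -0.002, -0.021], [0.005, -0.128, -0.992, 1.669], [0.0, 0.0, 0.0, 1.0]] 42.41111189875091 0.9960331632653061
wrist [[0.229, -0.943, -0.242, 0.219], [-0.973, -0.222, -0.056, -0.642], [-0.001, 0.248, -0.969, 0.384], [0.0, 0.0, 0.0, 1.0]] 67.70384436329162 0.9696641156462585
```

View pics/scene0.png

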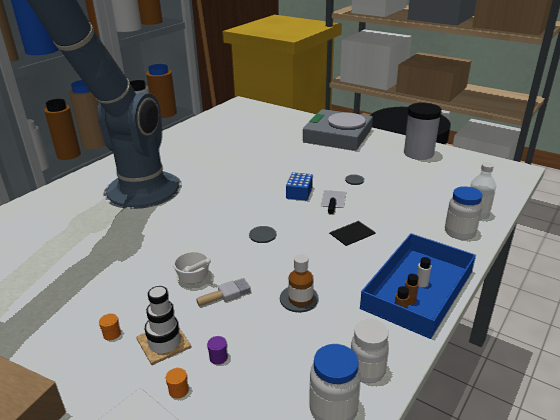

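View pics/top0.png

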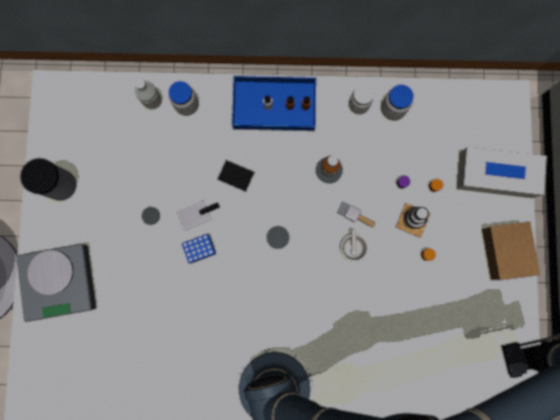

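The scene image shows the stack on the cork tile at (160,320), the bottle on its disc at (300,285), the medium disc at (262,234), the small disc at (354,180) and the mat at (352,233). In the top view these are: stack (417,217), bottle (331,167), medium disc (278,237), small disc (151,215), mat (236,176), mortar (352,245).
Possible look-alikes for the small jar are orange at top (437,185) and (428,255) and purple at (404,182). The white and black one on the stack is the right one.

```bash
cat > m.py <<'E'
from h import *
for n in ['top','scene']:
    c=np.load(n+'0.npy',allow_pickle=True).item(); W=cloud(c)
    def blob(name,u,v,zlo,zhi,r,dark=None):
        # points near pixel with given height band
        yy,xx=np.mgrid[:420,:560]
        m=(np.hypot(xx-u,yy-v)<r)&(W[...,2]>zlo)&(W[...,2]<zhi)
        if dark: m&=c['color'].max(-1)<dark
        k,l,s,ce=cv2.connectedComponentsWithStats(m.astype(np.uint8))
        if k<2: print(n,name,'none');return
        i=1+np.argmax(s[1:,4]); P=W[l==i]
        (cx,cy),rr=cv2.minEnclosingCircle(P[:,:2].astype(np.float32))
        rect=cv2.minAreaRect(P[:,:2].astype(np.float32))
        print(n,name,'n',len(P),'med',np.round(np.median(P,0),4),'range mid',np.round((P.max(0)+P.min(0))/2,4),'ext',np.round(np.ptp(P,0),3),'rect',np.round(rect[0],4),np.round(rect[1],3),round(rect[2],1))
    px={'top':dict(stack=(415,218),bot=(331,165),med=(278,237),small=(151,215),mat=(236,176),mortar=(352,245)),
        'scene':dict(stack=(160,310),bot=(300,275),med=(262,234),small=(354,180),mat=(352,233),mortar=(192,268))}[n]
    blob('small lid',*px['stack'],.115,.15,35)
    blob('med top',*px['stack'],.085,.105,35)
    blob('large top',*px['stack'],.045,.06,35)
    blob('cork',*px['stack'],.003,.014,40)
    blob('cap',*px['bot'],.10,.13,40)
    blob('rest_large',*px['bot'],.002,.012,30,110)
    blob('bench@med',px['med'][0]+ 28,px['med'][1],-.02,.02,5)
    for d in ['med','small','mat']: blob(d,*px[d],-.005,.02,28,110)
    blob('mortar',*px['mortar'],.02,.1,30)
E
python3 m.py
```

```text
top small lid n 146 med [ 0.5184 -0.4114  0.1336] range mid [ 0.5189 -0.4134  0.1302] ext [0.036 0.039 0.029] rect [ 0.5189 -0.413 ] [0.036 0.038] 14.4
top med top n 97 med [ 0.5079 -0.4009  0.0934] range mid [ 0.5181 -0.4129  0.095 ] ext [0.048 0.049 0.018] rect [ 0.5151 -0.4091] [0.05  0.039] 33.0
top large top n 105 med [ 0.5009 -0.4007  0.0514] range mid [ 0.5181 -0.4152  0.0523] ext [0.064 0.062 0.014] rect [ 0.5124 -0.4103] [0.063 0.051] 34.6
top cork n 308 med [ 0.4958 -0.4008  0.0076] range mid [ 0.5242 -0.4039  0.0085] ext [0.14  0.105 0.011] rect [ 0.5135 -0.4213] [0.105 0.135] 55.2
top cap n 88 med [ 0.6716 -0.1573  0.1148] range mid [ 0.6725 -0.1575  0.1133] ext [0.031 0.029 0.021] rect [ 0.6718 -0.1576] [0.029 0.028] 27.9
top rest_large n 184 med [ 0.6483 -0.1486  0.0062] range mid [ 0.6611 -0.156   0.007 ] ext [0.07  0.079 0.01 ] rect [ 0.6568 -0.1536] [0.08  0.063] 73.1
top bench@med n 68 med [ 0.4539 -0.0891 -0.0012] range mid [ 0.4538 -0.0892 -0.0018] ext [0.026 0.025 0.017] rect [ 0.4538 -0.0892] [0.026 0.025] 0.4
top med n 388 med [ 4.517e-01 -4.000e-04  5.300e-03]
[... 1471 characters left out ...]
97  0.041  -0.0026] range mid [ 0.5111  0.0402 -0.003 ] ext [0.031 0.037 0.008] rect [0.5105 0.0394] [0.021 0.039] 34.3
scene med n 369 med [ 0.4548 -0.0075  0.0033] range mid [ 0.4535 -0.0042  0.0022] ext [0.072 0.07  0.012] rect [ 0.4531 -0.0047] [0.069 0.071] 77.7
scene small n 152 med [0.5146 0.3877 0.0025] range mid [0.5121 0.3892 0.0019] ext [0.055 0.06  0.012] rect [0.5136 0.3906] [0.054 0.059] 57.6
scene mat n 605 med [0.6447 0.128  0.0016] range mid [0.643  0.1308 0.0007] ext [0.098 0.114 0.011] rect [0.6434 0.1327] [0.104 0.074] 67.2
scene mortar n 787 med [ 0.4223 -0.2348  0.0377] range mid [ 0.4281 -0.2346  0.0457] ext [0.095 0.084 0.051] rect [ 0.4218 -0.2334] [0.082 0.089] 53.9
```

```bash
cat >> h.py <<'E'
from scipy.spatial.transform import Rotation as R
def Rt(o=None):
    o=o or arm.get_obs(); q=np.array(o['ee_rot']); return R.from_quat(q[[1,2,3,0]])
def to(*targets):
    "legs in tool axes (mm) from the measured pose through world targets"
    o=arm.get_obs(); r=Rt(o); p=np.array(o['tool_pos'])
    for t in targets:
        d=r.inv().apply(np.array(t)-p)*1000; n=int(np.ceil(np.abs(d).max()/41)) ; print('to',t,'d mm',np.round(d,1),'rows>=',n,'each',np.round(d/n,1)); p=np.array(t)
E
python3 - <<'E'
from h import *
print(np.round(Rt().as_matrix(),3))
c=np.load('top0.npy',allow_pickle=True).item(); W=cloud(c).reshape(-1,3)
a=np.array([.155,-.657]);b=np.array([.519,-.414])
m=(W[:,0]>.25)&(W[:,0]<.62)&(W[:,1]>-.8)&(W[:,1]<-.3); P=W[m]; P=P[P[:,2]>.06]
for x in np.arange(.25,.62,.05):
  s=P[(P[:,0]>x)&(P[:,0]<x+.05)]
  for y in np.arange(-.8,-.3,.1):
    t=s[(s[:,1]>y)&(s[:,1]<y+.1)]
    if len(t): print(round(x,2),round(y,2),'zmax',t[:,2].max().round(3),len(t))
m=(W[:,0]>.35)&(W[:,0]<.8)&(W[:,1]>-.35)&(W[:,1]<.45); print('max z on work area',np.sort(W[m][:,2])[-5:])
to((.519,-.414,.27))
E
```

```text
[[-0.     0.23  -0.973]
 [ 0.001 -0.973 -0.23 ]
 [-1.    -0.001  0.   ]]
0.3 -0.8 zmax 0.089 38
0.3 -0.7 zmax 0.087 88
0.35 -0.8 zmax 0.09 384
0.35 -0.7 zmax 0.095 356
0.4 -0.8 zmax 0.088 340
0.4 -0.7 zmax 0.088 400
0.45 -0.8 zmax 0.088 296
0.45 -0.7 zmax 0.091 400
0.45 -0.5 zmax 0.099 33
0.45 -0.4 zmax 0.091 5
0.5 -0.8 zmax 0.086 31
0.5 -0.7 zmax 0.079 2
0.5 -0.5 zmax 0.144 160
0.5 -0.4 zmax 0.145 93
0.55 -0.8 zmax 0.084 88
0.55 -0.7 zmax 0.07 3
0.6 -0.8 zmax 0.089 204
0.6 -0.7 zmax 0.085 197
0.6 -0.6 zmax 0.082 66
max z on work area [0.12242848 0.12263305 0.1230679  0.12320422 0.12406474]
to (0.519, -0.414, 0.27) d mm [ -48.  -152.5 -410. ] rows>= 10 each [ -4.8 -15.2 -41. ]
```

Request:
{"op": "move_arm", "data": {
  "increments": [
    [-0.006,-0.013,-0.035,0],
    [-0.006,-0.013,-0.035,0],
    [-0.006,-0.013,-0.035,0],
    [-0.006,-0.013,-0.035,0],
    [-0.006,-0.013,-0.035,0],
    [-0.006,-0.013,-0.035,0],
    [-0.006,-0.013,-0.035,0],
    [-0.006,-0.013,-0.035,0]
  ],
  "grip": 1
}}

```text
time: 0.82
tool_pos: [0.4049, -0.49, 0.2707]
ee_rot: [-0.082, -0.702, -0.082, 0.702]
ft_force: [-0.0, -0.3, -0.3]
gripper_width: 0.087
```

Request:
{"op": "move_arm", "data": {
  "increments": [
    [0,-0.013,-0.035,0],
    [0,-0.013,-0.035,0],
    [0,-0.012,-0.035,0],
    [0,-0.01,-0.025,0],
    [0,0,0,0]
  ]
}}

```text
time: 1.23
tool_pos: [0.5256, -0.4077, 0.2699]
ee_rot: [0.084, 0.703, 0.087, -0.701]
ft_force: [0.3, 0.8, 0.2]
gripper_width: 0.0871
```

```bash
cat >> h.py <<'E'
def tops(c,z0,z1,near,rad=.08,R0=None):
    "fit rim of a horizontal top in height band from wrist depth"
    W=cloud(c); m=(W[...,2]>z0)&(W[...,2]<z1)&(np.hypot(W[...,0]-near[0],W[...,1]-near[1])<rad)
    k,l,s,ce=cv2.connectedComponentsWithStats(m.astype(np.uint8))
    if k<2: print('none');return
    i=1+np.argmax(s[1:,4]); P=W[l==i]; (x,y),r=cv2.minEnclosingCircle(P[:,:2].astype(np.float32))
    mid=(np.percentile(P,99.5,0)+np.percentile(P,.5,0))/2
    print('band',z0,z1,'n',len(P),'mid',np.round(mid,4),'ext',np.round(np.ptp(P,0),3),'circ',round(x,4),round(y,4),'d',round(2*r,4),'zmed',np.median(P[:,2]).round(4))
E
python3 - <<'E'
from h import *
c=shot('wrist','w1.png'); print(arm.get_obs()['tool_pos'],arm.get_obs()['time'])
tops(c,.128,.142,(.519,-.414)); tops(c,.088,.1,(.519,-.414)); tops(c,.046,.058,(.519,-.414)); tops(c,.005,.014,(.519,-.414))
to((.519,-.415,.17),(.519,-.415,.102))
E
```

```text
[ 0.52250735 -0.41085927  0.2698996 ] 1.2833
band 0.128 0.142 n 1121 mid [ 0.5173 -0.4137  0.1328] ext [0.038 0.037 0.009] circ 0.517 -0.4139 d 0.0379 zmed 0.1346
band 0.088 0.1 n 538 mid [ 0.5206 -0.4149  0.0939] ext [0.044 0.051 0.012] circ 0.5161 -0.415 d 0.0518 zmed 0.0946
band 0.046 0.058 n 504 mid [ 0.5248 -0.4177  0.0518] ext [0.047 0.065 0.012] circ 0.515 -0.4179 d 0.0661 zmed 0.0525
band 0.005 0.014 n 1195 mid [ 0.5205 -0.4175  0.0091] ext [0.089 0.108 0.009] circ 0.5114 -0.4172 d 0.1166 zmed 0.0085
to (0.519, -0.415, 0.17) d mm [99.9  3.4  4.5] rows>= 3 each [33.3  1.1  1.5]
to (0.519, -0.415, 0.102) d mm [68.   0.1  0.1] rows>= 2 each [34.   0.1  0. ]
```

View pics/w1.png

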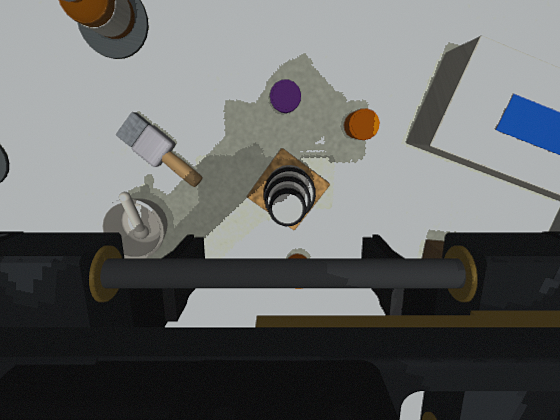

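The wrist view shows the stack at (288,195). The white inlay lid with its black edge, at (288,207), is the small jar. The orange jar at (362,124) and the purple one at (285,96) are rejected. Descending on the small jar.

Request:
{"op": "move_arm", "data": {
  "increments": [
    [0.035,-0.002,0.002,0],
    [0.035,0,0,0],
    [0.03,0,0,0],
    [0,0,0,0],
    [0,0,0,0]
  ]
}}

```text
time: 1.7
tool_pos: [0.5149, -0.414, 0.1693]
ee_rot: [-0.08, -0.701, -0.082, 0.704]
ft_force: [-0.3, -0.3, -0.1]
gripper_width: 0.0871
```

Run:
```python
from h import *
c=shot('wrist','w2.png'); print(arm.get_obs()['tool_pos'],arm.get_obs()['time'])
tops(c,.128,.142,(.519,-.414)); 
to((.517,-.414,.102))
```

```text
[ 0.51649378 -0.41464199  0.17153721] 1.75
band 0.128 0.142 n 2444 mid [ 0.5174 -0.4139  0.1325] ext [0.037 0.038 0.009] circ 0.5169 -0.414 d 0.0382 zmed 0.1346
to (0.517, -0.414, 0.102) d mm [69.5 -0.6 -0.6] rows>= 2 each [34.8 -0.3 -0.3]
```

Request:
{"op": "move_arm", "data": {
  "increments": [
    [0.025,0,0,0],
    [0.025,0,0,0],
    [0.012,0,0,0],
    [0.006,0,0,0],
    [0,0,0,0],
    [0,0,0,0]
  ]
}}

```text
time: 2.25
tool_pos: [0.5177, -0.4141, 0.1042]
ee_rot: [0.082, 0.703, 0.081, -0.702]
ft_force: [-0.6, -0.4, -0.3]
gripper_width: 0.0873
```

Request:
{"op": "move_arm", "data": {
  "increments": [
    [0,0,0,0],
    [0,0,0,0],
    [0,0,0,0],
    [0,0,0,0],
    [0,0,0,0],
    [0,0,0,0],
    [0,0,0,0],
    [0,0,0,0]
  ],
  "grip": 0,
  "grip_force": 20
}}

```text
time: 2.92
tool_pos: [0.5168, -0.4133, 0.1026]
ee_rot: [-0.082, -0.702, -0.082, 0.702]
ft_force: [0.5, 0.7, -0.0]
gripper_width: 0.0417
```

Run:
```python
from h import *
o=arm.get_obs(); print(o['tool_pos'],o['time'],o['gripper_width'],o['ft_force'])
to((.517,-.414,.22),(.511,.391,.22),(.511,.391,.016))
```

```text
[ 0.51679162 -0.4133285   0.10255135] 2.9167 0.04167842044354395 [ 0.52323768  0.65793315 -0.04383407]
to (0.517, -0.414, 0.22) d mm [-117.4    0.7   -0. ] rows>= 3 each [-39.1   0.2  -0. ]
to (0.511, 0.391, 0.22) d mm [  -0.  -784.8 -179.1] rows>= 20 each [ -0.  -39.2  -9. ]
to (0.511, 0.391, 0.016) d mm [204.  -0.  -0.] rows>= 5 each [40.8 -0.  -0. ]
```

Request:
{"op": "move_arm", "data": {
  "increments": [
    [0,0,0,0],
    [0,0,0,0],
    [0,0,0,0],
    [0,0,0,0]
  ]
}}

```text
time: 3.25
tool_pos: [0.5168, -0.4133, 0.1026]
ee_rot: [0.082, 0.702, 0.082, -0.702]
ft_force: [0.6, 0.2, 0.1]
gripper_width: 0.0376
```

Request:
{"op": "move_arm", "data": {
  "increments": [
    [-0.008,0,0,0],
    [-0.015,0,0,0],
    [-0.025,0,0,0],
    [-0.025,0,0,0],
    [-0.025,0,0,0],
    [-0.015,0,0,0],
    [0,0,0,0]
  ]
}}

```text
time: 3.83
tool_pos: [0.5189, -0.4146, 0.2206]
ee_rot: [0.084, 0.705, 0.08, -0.7]
ft_force: [0.9, -0.6, 0.1]
gripper_width: 0.0375
```

Run:
```python
from h import *
c=shot('wrist','w3.png')
o=arm.get_obs(); print(o['tool_pos'],o['time'],o['gripper_width'],o['ft_force'])
tops(c,.236,.260,o['tool_pos'][:2],.04)
tops(c,.088,.1,(.517,-.415)); tops(c,.046,.058,(.517,-.415))
```

```text
[ 0.51779078 -0.41391563  0.21799001] 3.8833 0.03736304107509866 [ 0.37942875 -0.22906069 -0.6066652 ]
band 0.236 0.26 n 2145 mid [ 0.529  -0.4125  0.2452] ext [0.02  0.057 0.019] circ 0.5279 -0.4125 d 0.0593 zmed 0.2512
band 0.088 0.1 n 1929 mid [ 0.5189 -0.4151  0.0932] ext [0.048 0.051 0.009] circ 0.5158 -0.4151 d 0.0521 zmed 0.0947
band 0.046 0.058 n 647 mid [ 0.5248 -0.418   0.0523] ext [0.048 0.065 0.012] circ 0.515 -0.4179 d 0.0658 zmed 0.0525
```

View pics/w3.png

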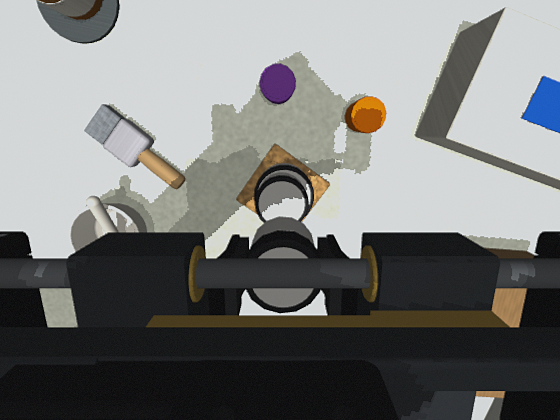

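Small jar is held upright at (283,275), with the medium and large jars undisturbed at (283,195). Carrying it towards the small disc.

Request:
{"op": "move_arm", "data": {
  "increments": [
    [0,-0.013,-0.006,0],
    [0,-0.035,-0.006,0],
    [0,-0.035,-0.006,0],
    [0,-0.035,-0.006,0],
    [0,-0.035,-0.006,0],
    [0,-0.035,-0.006,0],
    [0,-0.035,-0.006,0],
    [0,-0.035,-0.006,0]
  ]
}}

```text
time: 4.55
tool_pos: [0.5024, -0.148, 0.2137]
ee_rot: [-0.082, -0.701, -0.083, 0.704]
ft_force: [1.6, 0.8, -0.4]
gripper_width: 0.0376
```

Request:
{"op": "move_arm", "data": {
  "increments": [
    [0,-0.035,-0.006,0],
    [0,-0.035,-0.006,0],
    [0,-0.035,-0.006,0],
    [0,-0.035,-0.006,0],
    [0,-0.035,-0.006,0],
    [0,-0.035,-0.006,0],
    [0,-0.035,-0.006,0],
    [0,-0.035,-0.006,0]
  ]
}}

```text
time: 5.22
tool_pos: [0.4842, 0.1344, 0.2139]
ee_rot: [-0.082, -0.701, -0.082, 0.704]
ft_force: [0.5, 0.1, -0.1]
gripper_width: 0.0375
```

Request:
{"op": "move_arm", "data": {
  "increments": [
    [0,-0.035,-0.006,0],
    [0,-0.035,-0.006,0],
    [0,-0.035,-0.006,0],
    [0,-0.035,-0.006,0],
    [0,-0.035,-0.006,0],
    [0,-0.035,-0.006,0],
    [0,-0.035,0,0],
    [0,-0.013,0,0]
  ]
}}

```text
time: 5.88
tool_pos: [0.4575, 0.3975, 0.2137]
ee_rot: [-0.084, -0.7, -0.085, 0.704]
ft_force: [-1.3, 0.5, -0.4]
gripper_width: 0.0374
```

Request:
{"op": "move_arm", "data": {
  "increments": [
    [0,0,0,0],
    [0,0,0,0],
    [0,0,0,0]
  ]
}}

```text
time: 6.13
tool_pos: [0.4622, 0.3899, 0.2143]
ee_rot: [-0.082, -0.702, -0.08, 0.703]
ft_force: [-0.5, 0.0, -1.2]
gripper_width: 0.0374
```

```bash
cat >> h.py <<'E'
def disc(c,near,rad=.06,zl=.0025,zh=.0105,thr=110):
    "circle fit of dark disc outline in wrist view, rays cut at measured top height"
    W=cloud(c); m=(np.abs(W[...,2]-.0065)<.008)&(c['color'].max(-1)<thr)&(np.hypot(W[...,0]-near[0],W[...,1]-near[1])<rad)
    k,l,s,ce=cv2.connectedComponentsWithStats(m.astype(np.uint8)); i=1+np.argmax(s[1:,4]); M=(l==i)
    z=np.median(W[M][:,2]); cs,_=cv2.findContours(M.astype(np.uint8),0,1); p=max(cs,key=len)[:,0,:]
    f,cx,cy=K(c); T=np.linalg.inv(c['camera_from_world']); d=np.c_[(p[:,0]-cx)/f,(p[:,1]-cy)/f,np.ones(len(p))]@T[:3,:3].T
    X=T[:3,3]+d*((z-T[2,3])/d[:,2])[:,None]
    h=cv2.convexHull(X[:,:2].astype(np.float32))[:,0]
    (x,y),r=cv2.minEnclosingCircle(h); mid=(X.max(0)+X.min(0))/2
    print('disc n',s[i,4],'z',z.round(4),'circ',round(x,4),round(y,4),'d',round(2*r,4),'mid',mid.round(4),'ext',np.ptp(X,0).round(4)); return M
E
python3 - <<'E'
from h import *
c=shot('wrist','w4.png')
o=arm.get_obs(); print(o['tool_pos'],o['time'],o['gripper_width'],o['ft_force'],o['joint_pos'])
print(proj(c,(.511,.391,.006)),c['color'][tuple(np.int32(proj(c,(.511,.391,.006)))[::-1])])
disc(c,(.511,.391))
to((.511,.391,.2),(.511,.391,.0155))
E
```

```text
[0.46274357 0.38962239 0.21463162] 6.1833 0.03751142315604206 [ 1.05285048 -0.72821654 -0.13624653] [-0.37196951  0.41457371 -0.53278209  1.69190962  0.23264433  1.10078467
 -2.31540779]
(np.float64(290.4917856361051), np.float64(143.43302121978633)) [60 63 65]
disc n 1938 z 0.0066 circ 0.508 0.394 d 0.0582 mid [0.5083 0.3941 0.0066] ext [0.0572 0.0567 0.    ]
to (0.511, 0.391, 0.2) d mm [ 14.6   9.6 -47.3] rows>= 2 each [  7.3   4.8 -23.7]
to (0.511, 0.391, 0.0155) d mm [184.5  -0.4  -0.2] rows>= 5 each [36.9 -0.1 -0. ]
```

View pics/w4.png

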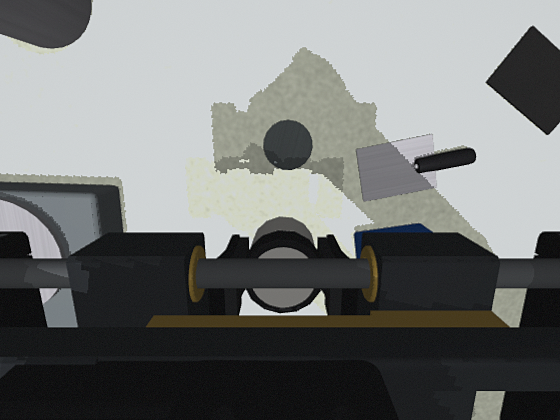

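The small disc is at (288,144), clear of everything. Moving over it and lowering.

Request:
{"op": "move_arm", "data": {
  "increments": [
    [0.01,0.003,-0.016,0],
    [0.02,0.004,-0.015,0],
    [0.03,0,-0.015,0],
    [0.035,0,0,0],
    [0.035,0,0,0],
    [0.025,0,0,0],
    [0,0,0,0],
    [0,0,0,0]
  ]
}}

```text
time: 6.85
tool_pos: [0.5089, 0.3934, 0.0596]
ee_rot: [-0.082, -0.702, -0.08, 0.703]
ft_force: [-0.1, -0.1, -0.0]
gripper_width: 0.0376
```

Run:
```python
from h import *
o=arm.get_obs(); print(o['tool_pos'],o['time'],o['gripper_width'],o['ft_force'])
to((.509,.3935,.0155))
```

```text
[0.50892359 0.39339768 0.05962512] 6.85 0.037581518580448794 [-0.06523444 -0.06434294 -0.04807905]
to (0.509, 0.3935, 0.0155) d mm [44.1 -0.2 -0.2] rows>= 2 each [22.1 -0.1 -0.1]
```

Request:
{"op": "move_arm", "data": {
  "increments": [
    [0.015,0,0,0],
    [0.015,0,0,0],
    [0.008,0,0,0],
    [0.004,0,0,0],
    [0.002,0,0,0],
    [0,0,0,0],
    [0,0,0,0],
    [0,0,0,0]
  ]
}}

```text
time: 7.52
tool_pos: [0.5093, 0.3959, 0.0175]
ee_rot: [0.081, 0.703, 0.082, -0.702]
ft_force: [0.1, -1.1, -0.8]
gripper_width: 0.0376
```

Request:
{"op": "move_arm", "data": {
  "increments": [
    [0.001,0,0,0],
    [0,0,0,0],
    [0,0,0,0]
  ]
}}

```text
time: 7.77
tool_pos: [0.5088, 0.3955, 0.0157]
ee_rot: [0.082, 0.702, 0.082, -0.702]
ft_force: [0.3, 0.2, -0.8]
gripper_width: 0.0377
```

Request:
{"op": "move_arm", "data": {
  "increments": [
    [0.001,0,0,0],
    [0,0,0,0],
    [0,0,0,0],
    [0,0,0,0]
  ]
}}

```text
time: 8.1
tool_pos: [0.5089, 0.3955, 0.0145]
ee_rot: [0.082, 0.702, 0.082, -0.702]
ft_force: [-0.3, -0.1, -0.1]
gripper_width: 0.0374
```

Request:
{"op": "move_arm", "data": {
  "increments": [
    [0,0.002,0,0],
    [0,0,0,0],
    [0,0,0,0]
  ]
}}

```text
time: 8.35
tool_pos: [0.5093, 0.3932, 0.0145]
ee_rot: [-0.082, -0.702, -0.082, 0.702]
ft_force: [0.5, -0.0, 0.3]
gripper_width: 0.0374
```

Request:
{"op": "move_arm", "data": {
  "increments": [
    [0.001,0,0,0],
    [0,0,0,0],
    [0,0,0,0]
  ]
}}

```text
time: 8.6
tool_pos: [0.5094, 0.3932, 0.0145]
ee_rot: [0.082, 0.702, 0.081, -0.702]
ft_force: [-0.7, -1.8, 6.7]
gripper_width: 0.0374
```

Request:
{"op": "move_arm", "data": {
  "increments": [
    [-0.001,0,0,0],
    [0,0,0,0],
    [0,0,0,0],
    [0,0,0,0],
    [0,0,0,0],
    [0,0,0,0],
    [0,0,0,0],
    [0,0,0,0]
  ],
  "grip": 1
}}

```text
time: 9.27
tool_pos: [0.5092, 0.3934, 0.0144]
ee_rot: [-0.082, -0.702, -0.082, 0.702]
ft_force: [-0.3, -0.1, -0.2]
gripper_width: 0.0821
```

Request:
{"op": "move_arm", "data": {
  "increments": [
    [-0.01,0,0,0],
    [-0.02,0,0,0],
    [-0.035,0,0,0],
    [-0.035,0,0,0],
    [-0.035,0,0.01,0],
    [-0.035,0,0.02,0],
    [-0.03,0,0.02,0],
    [0,0,0,0]
  ]
}}

```text
time: 9.93
tool_pos: [0.4589, 0.3855, 0.2225]
ee_rot: [0.081, 0.705, 0.085, -0.699]
ft_force: [-0.4, 1.1, -0.1]
gripper_width: 0.0866
```

Run:
```python
from h import *
c=shot('wrist','w5.png')
o=arm.get_obs(); print(o['tool_pos'],o['time'],o['gripper_width'],o['ft_force'])
tops(c,.04,.052,(.509,.393),.05)
M=disc(c,(.508,.394))
to((.516,-.415,.2),(.516,-.415,.062))
```

```text
[0.46001545 0.38420446 0.21955856] 9.9833 0.08688248034021502 [-0.12800621  0.41474063 -0.41712855]
band 0.04 0.052 n 982 mid [0.5092 0.393  0.0466] ext [0.037 0.037 0.005] circ 0.5092 0.3928 d 0.038 zmed 0.0467
disc n 1497 z 0.0057 circ 0.4852 0.3905 d 0.1049 mid [0.4995 0.39   0.0057] ext [0.0754 0.1032 0.    ]
to (0.516, -0.415, 0.2) d mm [ 15.9 790.4 131.3] rows>= 20 each [ 0.8 39.5  6.6]
to (0.516, -0.415, 0.062) d mm [138.    0.5   1. ] rows>= 4 each [34.5  0.1  0.3]
```

View pics/w5.png

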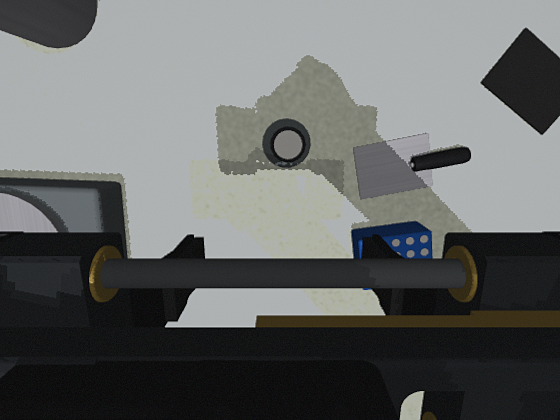

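The small jar stands upright on its disc at (288,146), within about 1 mm of centre. Next is the medium jar.

Request:
{"op": "move_arm", "data": {
  "increments": [
    [0,0.01,0.006,0],
    [0,0.035,0.006,0],
    [0,0.035,0.006,0],
    [0,0.035,0.006,0],
    [0,0.035,0.006,0],
    [0,0.035,0.006,0],
    [0,0.035,0.006,0],
    [0,0.035,0.006,0]
  ]
}}

```text
time: 10.65
tool_pos: [0.4714, 0.1194, 0.213]
ee_rot: [-0.082, -0.701, -0.081, 0.704]
ft_force: [0.8, 0.3, -0.1]
gripper_width: 0.0868
```

Request:
{"op": "move_arm", "data": {
  "increments": [
    [0,0.035,0.006,0],
    [0,0.035,0.006,0],
    [0,0.035,0.006,0],
    [0,0.035,0.006,0],
    [0,0.035,0.006,0],
    [0,0.035,0.006,0],
    [0,0.035,0.006,0],
    [0,0.035,0.006,0]
  ]
}}

```text
time: 11.32
tool_pos: [0.4882, -0.1635, 0.2129]
ee_rot: [-0.081, -0.701, -0.081, 0.704]
ft_force: [0.5, -0.2, -0.5]
gripper_width: 0.0871
```

Request:
{"op": "move_arm", "data": {
  "increments": [
    [0,0.035,0.006,0],
    [0,0.035,0.006,0],
    [0,0.035,0.006,0],
    [0,0.035,0.006,0],
    [0,0.035,0.006,0],
    [0,0.035,0.006,0],
    [0.01,0.035,0,0],
    [0.01,0.01,0,0]
  ]
}}

```text
time: 11.98
tool_pos: [0.5107, -0.4248, 0.1924]
ee_rot: [-0.08, -0.702, -0.078, 0.704]
ft_force: [-0.1, -1.0, -0.8]
gripper_width: 0.0872
```

Request:
{"op": "move_arm", "data": {
  "increments": [
    [0.02,0,0,0],
    [0.03,0,0,0],
    [0.02,0,0,0],
    [0,0,0,0],
    [0,0,0,0],
    [0,0,0,0]
  ]
}}

```text
time: 12.48
tool_pos: [0.5137, -0.4176, 0.1251]
ee_rot: [0.082, 0.703, 0.081, -0.702]
ft_force: [0.6, -0.2, 0.1]
gripper_width: 0.087
```

Run:
```python
from h import *
c=shot('wrist')
o=arm.get_obs(); print(o['tool_pos'],o['time'],o['gripper_width'],o['ft_force'])
tops(c,.088,.1,(.517,-.415)); tops(c,.046,.058,(.517,-.415))
to((.516,-.415,.062))
```

```text
[ 0.51421402 -0.41773141  0.12586823] 12.5333 0.08686893523431465 [ 0.12429588 -0.60715196 -0.64299071]
band 0.088 0.1 n 4514 mid [ 0.5179 -0.4149  0.0928] ext [0.049 0.051 0.009] circ 0.5159 -0.4151 d 0.0519 zmed 0.0947
band 0.046 0.058 n 1201 mid [ 0.5283 -0.4179  0.0518] ext [0.04  0.065 0.012] circ 0.5161 -0.418 d 0.0653 zmed 0.0526
to (0.516, -0.415, 0.062) d mm [63.9 -2.4 -2.3] rows>= 2 each [31.9 -1.2 -1.1]
```

Request:
{"op": "move_arm", "data": {
  "increments": [
    [0.015,-0.002,-0.002,0],
    [0.02,0,0,0],
    [0.017,0,0,0],
    [0.008,0,0,0],
    [0.004,0,0,0],
    [0,0,0,0],
    [0,0,0,0]
  ]
}}

```text
time: 13.12
tool_pos: [0.5158, -0.4153, 0.0619]
ee_rot: [0.082, 0.703, 0.081, -0.702]
ft_force: [-0.1, -1.0, -0.4]
gripper_width: 0.0876
```

Request:
{"op": "move_arm", "data": {
  "increments": [
    [0,0,0,0],
    [0,0,0,0],
    [0,0,0,0],
    [0,0,0,0],
    [0,0,0,0],
    [0,0,0,0],
    [0,0,0,0],
    [0,0,0,0]
  ],
  "grip": 0,
  "grip_force": 20
}}

```text
time: 13.78
tool_pos: [0.5152, -0.4148, 0.0607]
ee_rot: [0.082, 0.702, 0.082, -0.702]
ft_force: [-0.9, 0.3, 0.4]
gripper_width: 0.0514
```

Request:
{"op": "move_arm", "data": {
  "increments": [
    [0,0,0,0],
    [0,0,0,0],
    [0,0,0,0]
  ]
}}

```text
time: 14.03
tool_pos: [0.5151, -0.4148, 0.0607]
ee_rot: [0.082, 0.702, 0.082, -0.702]
ft_force: [-0.0, 0.9, 1.6]
gripper_width: 0.0517
```

Run:
```python
from h import *
o=arm.get_obs(); print(o['tool_pos'],o['time'],o['gripper_width'],o['ft_force'])
```

```text
[ 0.51514785 -0.41483282  0.06066073] 14.0333 0.05172814715640916 [-0.02476072  0.94859567  1.60659408]
```

Request:
{"op": "move_arm", "data": {
  "increments": [
    [-0.006,0,0,0],
    [-0.014,0,0,0],
    [-0.025,0,0,0],
    [-0.03,0,0,0],
    [-0.035,0,0,0],
    [-0.03,-0.01,0,0],
    [-0.015,-0.03,-0.003,0],
    [0,-0.035,-0.003,0]
  ]
}}

```text
time: 14.7
tool_pos: [0.5056, -0.3433, 0.2215]
ee_rot: [0.083, 0.705, 0.078, -0.7]
ft_force: [1.0, 1.5, -1.9]
gripper_width: 0.0516
```

Request:
{"op": "move_arm", "data": {
  "increments": [
    [0,-0.035,-0.003,0],
    [0,-0.035,-0.003,0],
    [0,-0.035,-0.003,0],
    [0,-0.035,-0.003,0],
    [0,-0.035,-0.003,0],
    [0,-0.035,-0.003,0],
    [0,-0.035,-0.003,0],
    [0,-0.035,-0.003,0]
  ]
}}

```text
time: 15.37
tool_pos: [0.4622, -0.0607, 0.2168]
ee_rot: [0.082, 0.703, 0.081, -0.702]
ft_force: [0.9, -0.4, -0.9]
gripper_width: 0.0517
```

Request:
{"op": "move_arm", "data": {
  "increments": [
    [0,-0.035,-0.003,0],
    [0,-0.022,0,0],
    [0,0,0,0],
    [0,0,0,0],
    [0,0,0,0],
    [0,0,0,0]
  ]
}}

```text
time: 15.87
tool_pos: [0.4528, -0.0076, 0.2159]
ee_rot: [0.081, 0.703, 0.081, -0.702]
ft_force: [-0.3, 0.3, -1.2]
gripper_width: 0.0514
```

Run:
```python
from h import *
c=shot('wrist','w6.png')
o=arm.get_obs(); print(o['tool_pos'],o['time'],o['gripper_width'],o['ft_force'],o['joint_pos'])
M=disc(c,(.451,-.001),.05)
v,u=np.nonzero(M); print(u.min(),u.max(),v.min(),v.max())
to((.450,-.001,.0147))
```

```text
[ 0.45280936 -0.00761198  0.21574979] 15.9167 0.0517771561342504 [-0.07230947 -0.09385572 -1.89658047] [ 0.28380317  0.13499819 -0.3929474   2.02614007  0.06216947  0.99124682
 -1.48160692]
disc n 2429 z 0.0065 circ 0.4508 -0.0009 d 0.0719 mid [ 0.4519 -0.0011  0.0065] ext [0.0679 0.0706 0.    ]
247 305 155 208
to (0.45, -0.001, 0.0147) d mm [201.   -7.2   1.3] rows>= 5 each [40.2 -1.4  0.3]
```

View pics/w6.png

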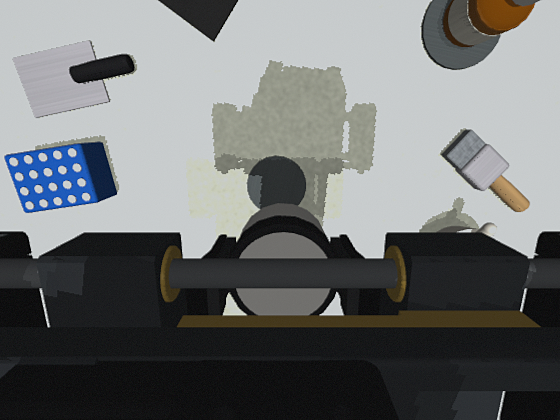

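Medium disc is visible at (277,184), with its outline fit matching the 72 mm diameter. Lowering the medium jar.

Request:
{"op": "move_arm", "data": {
  "increments": [
    [0.015,-0.004,0,0],
    [0.03,-0.003,0,0],
    [0.035,0,0,0],
    [0.035,0,0,0],
    [0.03,0,0,0],
    [0.02,0,0,0],
    [0,0,0,0],
    [0,0,0,0]
  ]
}}

```text
time: 16.58
tool_pos: [0.4507, -0.0001, 0.05]
ee_rot: [-0.081, -0.702, -0.081, 0.703]
ft_force: [0.7, -0.4, -0.6]
gripper_width: 0.0514
```

Request:
{"op": "move_arm", "data": {
  "increments": [
    [0.012,0,0,0],
    [0.01,0,0,0],
    [0.006,0,0,0],
    [0.003,0,0,0],
    [0.002,0,0,0],
    [0,0,0,0],
    [0,0,0,0],
    [0,0,0,0]
  ]
}}

```text
time: 17.25
tool_pos: [0.4513, 0.0006, 0.0179]
ee_rot: [0.082, 0.703, 0.082, -0.702]
ft_force: [-0.1, 0.2, -0.8]
gripper_width: 0.0511
```

Request:
{"op": "move_arm", "data": {
  "increments": [
    [0.001,0.001,0,0],
    [0.001,0,0,0],
    [0,0,0,0],
    [0,0,0,0]
  ]
}}

```text
time: 17.58
tool_pos: [0.4512, -0.0004, 0.0155]
ee_rot: [-0.082, -0.702, -0.082, 0.702]
ft_force: [0.1, -0.4, -0.3]
gripper_width: 0.0514
```

Request:
{"op": "move_arm", "data": {
  "increments": [
    [0.001,0,0,0],
    [0,0,0,0],
    [0,0,0,0]
  ]
}}

```text
time: 17.83
tool_pos: [0.4513, -0.0004, 0.0146]
ee_rot: [0.082, 0.702, 0.082, -0.702]
ft_force: [0.8, 0.1, -0.1]
gripper_width: 0.0518
```

Request:
{"op": "move_arm", "data": {
  "increments": [
    [0.001,0,0,0],
    [0,0,0,0],
    [0,0,0,0]
  ]
}}

```text
time: 18.08
tool_pos: [0.4514, -0.0004, 0.0145]
ee_rot: [0.082, 0.702, 0.082, -0.702]
ft_force: [-2.6, -1.1, 11.7]
gripper_width: 0.051
```

Request:
{"op": "move_arm", "data": {
  "increments": [
    [-0.001,0,0,0],
    [0,0,0,0],
    [0,0,0,0],
    [0,0,0,0],
    [0,0,0,0],
    [0,0,0,0],
    [0,0,0,0],
    [0,0,0,0]
  ],
  "grip": 1
}}

```text
time: 18.75
tool_pos: [0.4512, -0.0004, 0.0145]
ee_rot: [-0.082, -0.702, -0.082, 0.702]
ft_force: [0.1, -0.1, -0.1]
gripper_width: 0.0859
```

Request:
{"op": "move_arm", "data": {
  "increments": [
    [-0.01,0,0,0],
    [-0.02,0,0,0],
    [-0.035,0,0,0],
    [-0.035,0,0,0],
    [-0.035,0,0,0],
    [-0.035,0,0,0],
    [-0.03,0,0,0],
    [-0.01,0,0,0]
  ]
}}

```text
time: 19.42
tool_pos: [0.4535, 0.0001, 0.2299]
ee_rot: [0.082, 0.706, 0.081, -0.699]
ft_force: [0.1, 0.1, 0.1]
gripper_width: 0.0868
```

Run:
```python
from h import *
c=shot('wrist','w7.png')
o=arm.get_obs(); print(o['tool_pos'],o['time'],o['gripper_width'],o['ft_force'])
tops(c,.042,.054,(.451,-.001),.05)
t=(.6715,-.157); print(proj(c,(*t,.116))); tops(c,.108,.125,t,.04); 
to((*t,.23),(*t,.09))
```

```text
[ 4.53623220e-01 -2.52141251e-05  2.29585452e-01] 19.4667 0.08720662386071616 [0.6116391  0.32824955 0.60601003]
band 0.042 0.054 n 1635 mid [ 4.524e-01 -4.000e-04  4.690e-02] ext [0.051 0.051 0.01 ] circ 0.452 -0.0005 d 0.0519 zmed 0.0487
(np.float64(543.0593459072625), np.float64(-17.70269578696974))
band 0.108 0.125 n 281 mid [ 0.6582 -0.1588  0.1132] ext [0.008 0.023 0.01 ] circ 0.6597 -0.159 d 0.0235 zmed 0.1153
to (0.6715, -0.157, 0.23) d mm [   1.7  202.8 -176. ] rows>= 5 each [  0.3  40.6 -35.2]
to (0.6715, -0.157, 0.09) d mm [140.   -0.4   1.2] rows>= 4 each [35.  -0.1  0.3]
```

Request:
{"op": "move_arm", "data": {
  "increments": [
    [0,0.015,-0.013,0],
    [0,0.03,-0.026,0],
    [0,0.034,-0.03,0],
    [0,0.034,-0.03,0],
    [0,0.034,-0.03,0],
    [0,0.03,-0.026,0],
    [0,0.018,-0.016,0],
    [0,0.008,-0.007,0]
  ]
}}

```text
time: 20.13
tool_pos: [0.6634, -0.154, 0.2216]
ee_rot: [-0.081, -0.702, -0.081, 0.703]
ft_force: [0.4, 0.2, -0.2]
gripper_width: 0.0869
```

Request:
{"op": "move_arm", "data": {
  "increments": [
    [0.02,0,0,0],
    [0.025,0,0,0],
    [0.015,0,0,0],
    [0,0,0,0],
    [0,0,0,0],
    [0,0,0,0]
  ]
}}

```text
time: 20.63
tool_pos: [0.6624, -0.1505, 0.165]
ee_rot: [0.082, 0.703, 0.082, -0.702]
ft_force: [-0.1, 0.2, 0.1]
gripper_width: 0.087
```

Run:
```python
from h import *
c=shot('wrist','w8.png')
o=arm.get_obs(); print(o['tool_pos'],o['time'],o['gripper_width'],o['ft_force'])
t=(.6715,-.157); tops(c,.108,.125,t,.04); tops(c,.084,.125,t,.04)
disc(c,(.667,-.157),.06)
to((*t,.09))
```

```text
[ 0.66274246 -0.15060126  0.16563245] 20.6833 0.08708755212595776 [ 1.57865922 -0.15554185  0.5052766 ]
band 0.108 0.125 n 1406 mid [ 0.6703 -0.1583  0.1136] ext [0.03  0.029 0.011] circ 0.6701 -0.1586 d 0.0302 zmed 0.1165
band 0.084 0.125 n 1555 mid [ 0.6705 -0.1582  0.1055] ext [0.03  0.029 0.027] circ 0.6701 -0.1582 d 0.0303 zmed 0.1164
disc n 3333 z 0.0055 circ 0.6676 -0.1568 d 0.1185 mid [ 0.6584 -0.1555  0.0055] ext [0.0993 0.1156 0.    ]
to (0.6715, -0.157, 0.09) d mm [75.6  8.2 -6.9] rows>= 2 each [37.8  4.1 -3.5]
```

View pics/w8.png

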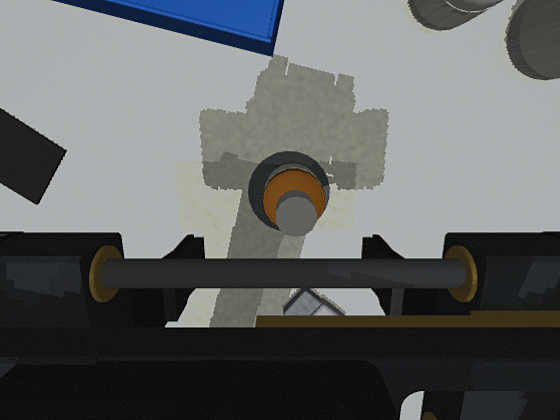

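The bottle cap is at (297,214), with its measured top at 0.1165 m. Grasping by the cap.

Request:
{"op": "move_arm", "data": {
  "increments": [
    [0.01,0.005,-0.003,0],
    [0.02,0.004,-0.003,0],
    [0.02,0,0,0],
    [0.015,0,0,0],
    [0.007,0,0,0],
    [0.003,0,0,0],
    [0,0,0,0],
    [0,0,0,0]
  ]
}}

```text
time: 21.35
tool_pos: [0.6708, -0.1581, 0.0906]
ee_rot: [0.082, 0.703, 0.082, -0.702]
ft_force: [-0.2, -0.3, 0.1]
gripper_width: 0.0871
```

Request:
{"op": "move_arm", "data": {
  "increments": [
    [0,0,0,0],
    [0,0,0,0],
    [0,0,0,0],
    [0,0,0,0],
    [0,0,0,0],
    [0,0,0,0],
    [0,0,0,0],
    [0,0,0,0]
  ],
  "grip": 0.5,
  "grip_force": 30
}}

```text
time: 22.02
tool_pos: [0.67, -0.158, 0.0895]
ee_rot: [-0.082, -0.702, -0.082, 0.702]
ft_force: [-0.4, -0.3, -0.2]
gripper_width: 0.0461
```

Run:
```python
from h import *
c=shot('wrist','w9.png')
o=arm.get_obs(); print(o['tool_pos'],o['time'],o['gripper_width'],o['ft_force'])
t=(.670,-.158); tops(c,.108,.125,t,.025)
to((*t,.09))
```

```text
[ 0.66995379 -0.15809132  0.08951881] 22.0667 0.044946776212502086 [0.90194583 0.29690358 0.41443712]
band 0.108 0.125 n 894 mid [ 0.6793 -0.1569  0.1131] ext [0.014 0.027 0.011] circ 0.6743 -0.1574 d 0.0284 zmed 0.1161
to (0.67, -0.158, 0.09) d mm [-0.5 -0.1 -0.1] rows>= 1 each [-0.5 -0.1 -0.1]
```

Request:
{"op": "move_arm", "data": {
  "increments": [
    [0,0,0,0],
    [0,0,0,0],
    [0,0,0,0],
    [0,0,0,0],
    [0,0,0,0],
    [0,0,0,0]
  ],
  "grip": 0,
  "grip_force": 30
}}

```text
time: 22.57
tool_pos: [0.67, -0.1581, 0.0895]
ee_rot: [0.082, 0.702, 0.082, -0.702]
ft_force: [0.1, -0.7, 0.3]
gripper_width: 0.0296
```

Request:
{"op": "move_arm", "data": {
  "increments": [
    [-0.004,0,0,0],
    [-0.01,0,0,0],
    [-0.018,0,0,0],
    [-0.02,0,0,0],
    [-0.02,0,0,0],
    [-0.01,0,0,0],
    [0,0,0,0],
    [0,0,0,0]
  ]
}}

```text
time: 23.23
tool_pos: [0.67, -0.158, 0.1719]
ee_rot: [0.082, 0.703, 0.082, -0.702]
ft_force: [-1.2, 0.2, -1.4]
gripper_width: 0.0291
```

Run:
```python
from h import *
c=shot('wrist','w9.png')
o=arm.get_obs(); print(o['tool_pos'],o['time'],o['gripper_width'],o['ft_force'])
s=shot('scene','s9.png')
```

```text
[ 0.66925673 -0.15800939  0.17073204] 23.2833 0.029356977937866364 [-0.21352684 -0.43853568 -2.02078943]
```

View pics/s9.png

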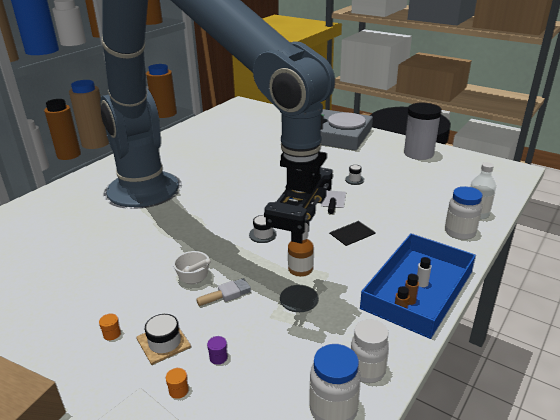

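The scene view shows the bottle hanging upright at (300,257) above the empty large disc at (299,298). The medium jar is at (262,228) and the small at (355,173), both standing well. Carrying the bottle to the mat.

Request:
{"op": "move_arm", "data": {
  "increments": [
    [0,-0.012,-0.002,0],
    [0,-0.025,-0.004,0],
    [0,-0.035,-0.005,0],
    [0,-0.035,-0.005,0],
    [0,-0.035,-0.005,0],
    [0,-0.035,-0.005,0],
    [0,-0.035,-0.005,0],
    [0,-0.035,-0.005,0]
  ]
}}

```text
time: 24.0
tool_pos: [0.6468, 0.0933, 0.1704]
ee_rot: [-0.082, -0.702, -0.082, 0.703]
ft_force: [0.5, -0.3, -1.3]
gripper_width: 0.0294
```

Request:
{"op": "move_arm", "data": {
  "increments": [
    [0,-0.025,-0.003,0],
    [0,-0.013,-0.002,0],
    [0,-0.006,0,0],
    [0,0,0,0],
    [0,0,0,0],
    [0,0,0,0],
    [0,0,0,0]
  ]
}}

```text
time: 24.58
tool_pos: [0.6436, 0.1318, 0.1713]
ee_rot: [-0.081, -0.702, -0.08, 0.703]
ft_force: [-0.2, -0.3, -1.2]
gripper_width: 0.0292
```

Run:
```python
from h import *
c=shot('wrist','w10.png')
o=arm.get_obs(); print(o['tool_pos'],o['time'],o['gripper_width'],o['ft_force'])
W=cloud(c); m=(abs(W[...,2]-.004)<.008)&(c['color'].max(-1)<70)&(np.hypot(W[...,0]-.643,W[...,1]-.134)<.09)
P=W[m]; print(len(P),np.median(P,0)); print(cv2.minAreaRect(P[:,:2].astype(np.float32)))
to((.643,.1345,.0875))
```

```text
[0.64349793 0.13227062 0.17143514] 24.6333 0.0293738163610674 [ 0.63035253 -0.84094521 -1.91227222]
3001 [0.65724875 0.15555977 0.00455984]
((0.6402085423469543, 0.1340455710887909), (0.10098637640476227, 0.06950639933347702), 67.9196548461914)
to (0.643, 0.1345, 0.0875) d mm [83.9 -2.4 -0. ] rows>= 3 each [28.  -0.8 -0. ]
```

Request:
{"op": "move_arm", "data": {
  "increments": [
    [0.012,-0.002,0.001,0],
    [0.022,0,0,0],
    [0.022,0,0,0],
    [0.014,0,0,0],
    [0.006,0,0,0],
    [0.003,0,0,0],
    [0,0,0,0],
    [0,0,0,0]
  ]
}}

```text
time: 25.3
tool_pos: [0.6423, 0.1366, 0.0934]
ee_rot: [0.082, 0.703, 0.082, -0.702]
ft_force: [-0.4, -0.4, -1.7]
gripper_width: 0.0291
```

Request:
{"op": "move_arm", "data": {
  "increments": [
    [0.002,0,0,0],
    [0,0,0,0],
    [0,0,0,0],
    [0,0,0,0]
  ]
}}

```text
time: 25.63
tool_pos: [0.6418, 0.1364, 0.091]
ee_rot: [0.082, 0.703, 0.082, -0.702]
ft_force: [0.0, 0.5, -1.1]
gripper_width: 0.0292
```

Request:
{"op": "move_arm", "data": {
  "increments": [
    [0.002,0.002,0,0],
    [0,0,0,0],
    [0,0,0,0],
    [0,0,0,0]
  ]
}}

```text
time: 25.97
tool_pos: [0.642, 0.1342, 0.0885]
ee_rot: [-0.082, -0.702, -0.082, 0.702]
ft_force: [-0.4, 1.0, -1.6]
gripper_width: 0.029
```

Request:
{"op": "move_arm", "data": {
  "increments": [
    [0.001,0,0,0],
    [0,0,0,0],
    [0,0,0,0]
  ]
}}

```text
time: 26.22
tool_pos: [0.6421, 0.1344, 0.0876]
ee_rot: [0.082, 0.702, 0.082, -0.702]
ft_force: [0.9, 0.4, -1.7]
gripper_width: 0.0291
```

Request:
{"op": "move_arm", "data": {
  "increments": [
    [0.001,0,0,0],
    [0,0,0,0],
    [0,0,0,0]
  ]
}}

```text
time: 26.47
tool_pos: [0.6424, 0.1345, 0.0875]
ee_rot: [0.082, 0.703, 0.082, -0.702]
ft_force: [-1.6, -0.7, 5.2]
gripper_width: 0.0292
```

Request:
{"op": "move_arm", "data": {
  "increments": [
    [-0.001,0,0,0],
    [0,0,0,0],
    [0,0,0,0],
    [0,0,0,0],
    [0,0,0,0],
    [0,0,0,0],
    [0,0,0,0],
    [0,0,0,0]
  ],
  "grip": 1
}}

```text
time: 27.13
tool_pos: [0.6421, 0.1344, 0.0875]
ee_rot: [0.082, 0.702, 0.082, -0.702]
ft_force: [-0.0, -0.2, -0.1]
gripper_width: 0.0747
```

Request:
{"op": "move_arm", "data": {
  "increments": [
    [-0.01,0,0,0],
    [-0.025,0,0,0],
    [-0.03,0,0,0],
    [-0.03,0,0,0],
    [-0.02,0.015,0.008,0],
    [-0.01,0.028,0.014,0],
    [0,0.035,0.017,0],
    [0,0.035,0.017,0]
  ]
}}

```text
time: 27.8
tool_pos: [0.6138, 0.0113, 0.2148]
ee_rot: [0.083, 0.704, 0.083, -0.701]
ft_force: [0.4, -0.2, -0.3]
gripper_width: 0.0872
```

Request:
{"op": "move_arm", "data": {
  "increments": [
    [0,0.035,0.017,0],
    [0,0.035,0.017,0],
    [0,0.035,0.017,0],
    [0,0.035,0.017,0],
    [0,0.035,0.017,0],
    [0,0.035,0.017,0],
    [0,0.035,0.017,0],
    [0,0.035,0.017,0]
  ]
}}

```text
time: 28.47
tool_pos: [0.545, -0.294, 0.2137]
ee_rot: [0.082, 0.703, 0.082, -0.702]
ft_force: [0.7, 0.5, -0.6]
gripper_width: 0.087
```

Request:
{"op": "move_arm", "data": {
  "increments": [
    [0,0.035,0.017,0],
    [0.01,0.035,0.017,0],
    [0.03,0.028,0.014,0],
    [0.03,0.012,0.007,0],
    [0.03,0,0,0],
    [0.02,0,0,0],
    [0,0,0,0],
    [0,0,0,0]
  ]
}}

```text
time: 29.13
tool_pos: [0.5174, -0.4104, 0.0936]
ee_rot: [-0.081, -0.702, -0.082, 0.703]
ft_force: [1.1, -0.1, -0.1]
gripper_width: 0.0869
```

Run:
```python
from h import *
c=shot('wrist','w11.png')
o=arm.get_obs(); print(o['tool_pos'],o['time'],o['gripper_width'],o['ft_force'])
tops(c,.044,.06,(.515,-.418),.05)
to((.515,-.418,.02))
t=shot('top'); tops(t,.105,.125,(.642,.134),.04)
```

```text
[ 0.51855279 -0.41093136  0.09520897] 29.1833 0.08676598400184501 [0.17466426 0.15438703 0.9034842 ]
band 0.044 0.06 n 5833 mid [ 0.5204 -0.4178  0.05  ] ext [0.056 0.065 0.011] circ 0.5148 -0.4178 d 0.0662 zmed 0.0527
to (0.515, -0.418, 0.02) d mm [75.2  6.   5.2] rows>= 2 each [37.6  3.   2.6]
band 0.105 0.125 n 82 mid [0.6447 0.1339 0.1131] ext [0.028 0.027 0.015] circ 0.6451 0.1346 d 0.0309 zmed 0.1128
```

Request:
{"op": "move_arm", "data": {
  "increments": [
    [0.005,0.006,0.005,0],
    [0.01,0,0,0],
    [0.01,0,0,0],
    [0,0,0,0],
    [0,0,0,0],
    [0,0,0,0]
  ]
}}

```text
time: 29.73
tool_pos: [0.5141, -0.4175, 0.0686]
ee_rot: [-0.082, -0.702, -0.082, 0.702]
ft_force: [0.8, -0.9, -0.4]
gripper_width: 0.0869
```

Run:
```python
from h import *
o=arm.get_obs(); print(o['tool_pos'])
to((.515,-.418,.02))
```

```text
[ 0.51413281 -0.41751493  0.06855675]
to (0.515, -0.418, 0.02) d mm [48.6  0.7 -0.7] rows>= 2 each [24.3  0.3 -0.4]
```

Request:
{"op": "move_arm", "data": {
  "increments": [
    [0.01,0,-0.001,0],
    [0.015,0,0,0],
    [0.014,0,0,0],
    [0.007,0,0,0],
    [0.003,0,0,0],
    [0,0,0,0],
    [0,0,0,0]
  ]
}}

```text
time: 30.32
tool_pos: [0.5152, -0.4176, 0.0198]
ee_rot: [0.082, 0.702, 0.082, -0.702]
ft_force: [0.1, 0.2, 1.2]
gripper_width: 0.0871
```

Request:
{"op": "move_arm", "data": {
  "increments": [
    [0,0,0,0],
    [0,0,0,0],
    [0,0,0,0],
    [0,0,0,0],
    [0,0,0,0],
    [0,0,0,0],
    [0,0,0,0],
    [0,0,0,0]
  ],
  "grip": 0,
  "grip_force": 25
}}

```text
time: 30.98
tool_pos: [0.5152, -0.4177, 0.0202]
ee_rot: [0.082, 0.702, 0.082, -0.702]
ft_force: [-0.8, -0.5, 2.9]
gripper_width: 0.0654
```

Request:
{"op": "move_arm", "data": {
  "increments": [
    [-0.005,0,0,0],
    [-0.014,0,0,0],
    [-0.028,0,0,0],
    [-0.035,0,0,0],
    [-0.035,0,0,0],
    [-0.035,-0.008,-0.008,0],
    [-0.02,-0.022,-0.02,0],
    [-0.008,-0.03,-0.028,0]
  ]
}}

```text
time: 31.65
tool_pos: [0.5554, -0.3512, 0.2054]
ee_rot: [0.082, 0.704, 0.076, -0.701]
ft_force: [2.1, -0.3, -1.0]
gripper_width: 0.0655
```

Request:
{"op": "move_arm", "data": {
  "increments": [
    [0,-0.035,-0.033,0],
    [0,-0.035,-0.033,0],
    [0,-0.035,-0.033,0],
    [0,-0.03,-0.028,0],
    [0,-0.018,-0.018,0],
    [0,-0.007,-0.007,0],
    [0,0,0,0],
    [0,0,0,0]
  ]
}}

```text
time: 32.32
tool_pos: [0.6566, -0.1735, 0.2]
ee_rot: [-0.082, -0.702, -0.081, 0.703]
ft_force: [-0.1, -0.6, -0.7]
gripper_width: 0.0655
```

Run:
```python
from h import *
c=shot('wrist','w12.png')
o=arm.get_obs(); print(o['tool_pos'],o['time'],o['gripper_width'],o['ft_force'])
M=disc(c,(.667,-.156),.055)
v,u=np.nonzero(M); print(u.min(),u.max(),v.min(),v.max())
t=shot('top'); disc(t,(.669,-.157),.055)
to((.668,-.156,.0185))
```

```text
[ 0.65611067 -0.17505777  0.19987003] 32.3667 0.06549907136763412 [ 0.1862069  -0.10288248 -0.44766769]
disc n 3547 z 0.0066 circ 0.6645 -0.1566 d 0.0866 mid [ 0.667  -0.1567  0.0066] ext [0.0808 0.0859 0.    ]
232 306 138 204
disc n 227 z 0.0049 circ 0.6456 -0.1506 d 0.0693 mid [ 0.6412 -0.1469  0.0049] ext [0.0544 0.0594 0.    ]
to (0.668, -0.156, 0.0185) d mm [181.2 -16.8 -16.5] rows>= 5 each [36.2 -3.4 -3.3]
```

View pics/w12.png

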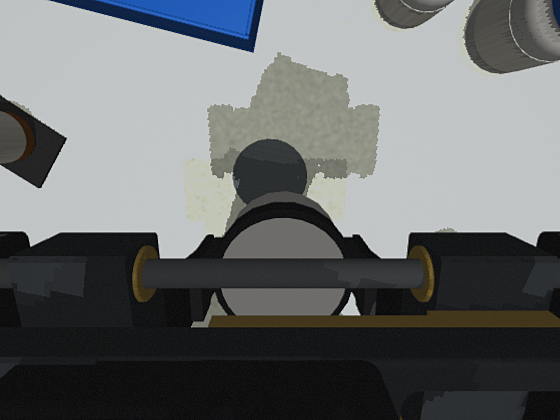

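The large disc is at (270,172), its near edge hidden by the jar. I'll check its centre from the scene view as well.

Run:
```python
from h import *
c=shot('scene','s12.png'); M=disc(c,(.666,-.157),.06)
v,u=np.nonzero(M); print(u.min(),u.max(),v.min(),v.max())
M=disc(c,(.51,.39),.055)
c0=np.load('scene0.npy',allow_pickle=True).item(); disc(c0,(.453,-.004),.055); disc(c0,(.512,.390),.055)
to((.665,-.157,.0185))
```

```text
disc n 850 z 0.0039 circ 0.6686 -0.163 d 0.095 mid [ 0.6676 -0.163   0.0039] ext [0.0886 0.0947 0.    ]
279 318 285 312
disc n 89 z 0.0029 circ 0.513 0.3854 d 0.0592 mid [0.513  0.3844 0.0029] ext [0.0567 0.0543 0.    ]
disc n 361 z 0.0034 circ 0.4553 -0.0054 d 0.0767 mid [ 0.4543 -0.0059  0.0034] ext [0.0723 0.0746 0.    ]
disc n 143 z 0.0027 circ 0.5133 0.3875 d 0.0623 mid [0.5127 0.388  0.0027] ext [0.0564 0.0609 0.    ]
to (0.665, -0.157, 0.0185) d mm [181.3 -16.5 -13.3] rows>= 5 each [36.3 -3.3 -2.7]
```

Request:
{"op": "move_arm", "data": {
  "increments": [
    [0.015,-0.006,-0.005,0],
    [0.03,-0.006,-0.005,0],
    [0.035,-0.004,-0.003,0],
    [0.035,0,0,0],
    [0.02,0,0,0],
    [0,0,0,0],
    [0,0,0,0],
    [0,0,0,0]
  ]
}}

```text
time: 33.13
tool_pos: [0.6672, -0.1555, 0.0666]
ee_rot: [0.082, 0.703, 0.081, -0.701]
ft_force: [0.4, 0.7, -0.4]
gripper_width: 0.0659
```

Run:
```python
from h import *
o=arm.get_obs(); print(o['tool_pos'])
to((.6645,-.157,.0185))
```

```text
[ 0.66719605 -0.15545875  0.06660851]
to (0.6645, -0.157, 0.0185) d mm [48.1  0.8  3.1] rows>= 2 each [24.1  0.4  1.6]
```

Request:
{"op": "move_arm", "data": {
  "increments": [
    [0.012,0.001,0.003,0],
    [0.015,0,0,0],
    [0.01,0,0,0],
    [0.005,0,0,0],
    [0.003,0,0,0],
    [0,0,0,0],
    [0,0,0,0],
    [0,0,0,0]
  ]
}}

```text
time: 33.8
tool_pos: [0.6641, -0.1556, 0.0205]
ee_rot: [0.082, 0.703, 0.082, -0.702]
ft_force: [0.4, -0.7, -1.9]
gripper_width: 0.0657
```

Run:
```python
from h import *
o=arm.get_obs(); print(o['tool_pos'],o['ft_force'])
to((.6645,-.157,.0185))
```

```text
[ 0.66409239 -0.15556384  0.02046062] [ 0.37031084 -0.67786984 -1.87890004]
to (0.6645, -0.157, 0.0185) d mm [ 2.   1.5 -0.1] rows>= 1 each [ 2.   1.5 -0.1]
```

Request:
{"op": "move_arm", "data": {
  "increments": [
    [0.001,0.001,0,0],
    [0.001,0,0,0],
    [0,0,0,0],
    [0,0,0,0]
  ]
}}

```text
time: 34.13
tool_pos: [0.6641, -0.1569, 0.0182]
ee_rot: [0.082, 0.703, 0.081, -0.702]
ft_force: [-0.0, 0.7, 0.8]
gripper_width: 0.0656
```

Request:
{"op": "move_arm", "data": {
  "increments": [
    [0.001,0,0,0],
    [0,0,0,0],
    [0,0,0,0]
  ]
}}

```text
time: 34.38
tool_pos: [0.6641, -0.1569, 0.0182]
ee_rot: [0.082, 0.703, 0.081, -0.702]
ft_force: [-1.4, 0.1, 6.5]
gripper_width: 0.0656
```

Request:
{"op": "move_arm", "data": {
  "increments": [
    [-0.001,0,0,0],
    [0,0,0,0],
    [0,0,0,0],
    [0,0,0,0],
    [0,0,0,0],
    [0,0,0,0],
    [0,0,0,0],
    [0,0,0,0]
  ],
  "grip": 1
}}

```text
time: 35.05
tool_pos: [0.6636, -0.1565, 0.0176]
ee_rot: [-0.082, -0.702, -0.082, 0.702]
ft_force: [-0.4, 0.4, -0.3]
gripper_width: 0.0867
```

Request:
{"op": "move_arm", "data": {
  "increments": [
    [-0.008,0,0,0],
    [-0.02,0,0,0],
    [-0.03,0,0,0],
    [-0.035,0,0,0],
    [-0.035,0,0,0],
    [-0.03,0,0,0],
    [-0.022,0,0,0],
    [0,0,0,0]
  ]
}}

```text
time: 35.72
tool_pos: [0.667, -0.1568, 0.205]
ee_rot: [0.083, 0.706, 0.08, -0.698]
ft_force: [0.5, 0.8, 0.7]
gripper_width: 0.0868
```

Run:
```python
from h import *
c=shot('wrist','w13.png')
o=arm.get_obs(); print(o['tool_pos'],o['time'],o['gripper_width'])
tops(c,.04,.06,(.6645,-.157),.05); disc(c,(.6645,-.157),.053)
to((.642,.1345,.2))
```

```text
[ 0.6655081  -0.15665521  0.20194886] 35.7667 0.08672354959191818
band 0.04 0.06 n 3068 mid [ 0.6644 -0.157   0.0486] ext [0.065 0.065 0.013] circ 0.6638 -0.1571 d 0.0659 zmed 0.0507
disc n 1753 z 0.0059 circ 0.6653 -0.1568 d 0.1047 mid [ 0.6605 -0.1525  0.0059] ext [0.0947 0.0955 0.    ]
to (0.642, 0.1345, 0.2) d mm [   1.4 -288.8  -44. ] rows>= 8 each [  0.2 -36.1  -5.5]
```

View pics/w13.png

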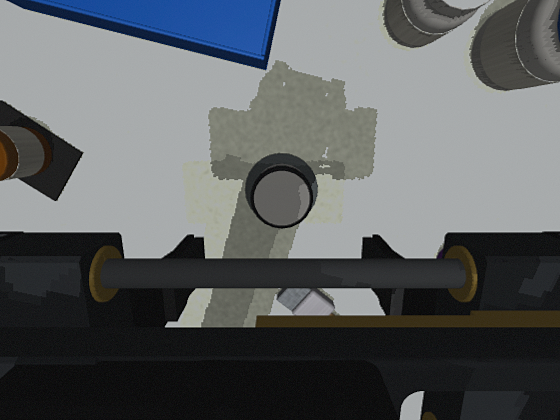

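The large jar stands on its disc at (281,195). Its centre is at (0.6638,-0.157), against (0.6645,-0.157) for the disc. Fetching the bottle.

Request:
{"op": "move_arm", "data": {
  "increments": [
    [0,-0.012,-0.002,0],
    [0,-0.028,-0.004,0],
    [0,-0.035,-0.005,0],
    [0,-0.035,-0.006,0],
    [0,-0.035,-0.006,0],
    [0,-0.035,-0.006,0],
    [0,-0.035,-0.006,0],
    [0,-0.035,-0.005,0]
  ]
}}

```text
time: 36.43
tool_pos: [0.6433, 0.0986, 0.1958]
ee_rot: [-0.082, -0.701, -0.082, 0.704]
ft_force: [-0.0, 0.6, 0.1]
gripper_width: 0.087
```

Request:
{"op": "move_arm", "data": {
  "increments": [
    [0,-0.025,-0.004,0],
    [0.01,-0.012,-0.002,0],
    [0.02,0,0,0],
    [0.015,0,0,0],
    [0,0,0,0],
    [0,0,0,0],
    [0,0,0,0]
  ]
}}

```text
time: 37.02
tool_pos: [0.6427, 0.1327, 0.1525]
ee_rot: [-0.081, -0.702, -0.081, 0.703]
ft_force: [0.1, 0.5, -0.1]
gripper_width: 0.087
```

Run:
```python
from h import *
c=shot('wrist','w14.png')
o=arm.get_obs(); print(o['tool_pos'],o['time'],o['gripper_width'])
tops(c,.104,.125,(.642,.1345),.04)
to((.642,.1345,.0875))
```

```text
[0.64300665 0.13289632 0.15321916] 37.0667 0.08724032531312156
band 0.104 0.125 n 1546 mid [0.6427 0.1342 0.1104] ext [0.029 0.03  0.013] circ 0.6424 0.1343 d 0.0304 zmed 0.1145
to (0.642, 0.1345, 0.0875) d mm [65.7 -1.8  0.7] rows>= 2 each [32.9 -0.9  0.3]
```

Request:
{"op": "move_arm", "data": {
  "increments": [
    [0.01,-0.001,0,0],
    [0.02,0,0,0],
    [0.02,0,0,0],
    [0.01,0,0,0],
    [0.005,0,0,0],
    [0,0,0,0],
    [0,0,0,0]
  ]
}}

```text
time: 37.65
tool_pos: [0.6428, 0.1345, 0.0883]
ee_rot: [0.082, 0.703, 0.082, -0.702]
ft_force: [-0.1, -0.1, 0.8]
gripper_width: 0.0872
```

Request:
{"op": "move_arm", "data": {
  "increments": [
    [0,0,0,0],
    [0,0,0,0],
    [0,0,0,0],
    [0,0,0,0],
    [0,0,0,0],
    [0,0,0,0],
    [0,0,0,0],
    [0,0,0,0]
  ],
  "grip": 0,
  "grip_force": 30
}}

```text
time: 38.32
tool_pos: [0.6423, 0.1343, 0.0877]
ee_rot: [0.082, 0.702, 0.082, -0.702]
ft_force: [0.4, -0.6, 0.4]
gripper_width: 0.0413
```

Request:
{"op": "move_arm", "data": {
  "increments": [
    [0,0,0,0],
    [0,0,0,0],
    [0,0,0,0],
    [0,0,0,0],
    [0,0,0,0],
    [0,0,0,0]
  ]
}}

```text
time: 38.82
tool_pos: [0.6422, 0.1343, 0.0877]
ee_rot: [-0.082, -0.702, -0.082, 0.702]
ft_force: [-1.0, 0.3, 0.1]
gripper_width: 0.0294
```

Run:
```python
from h import *
o=arm.get_obs(); print(o['tool_pos'],o['gripper_width'],o['ft_force'])
to((.642,.134,.215),(.512,-.417,.215))
```

```text
[0.64224887 0.13433403 0.08765238] 0.029362334291809136 [-0.9991493   0.26569163  0.13904613]
to (0.642, 0.134, 0.215) d mm [-127.3    0.3    0.3] rows>= 4 each [-31.8   0.1   0.1]
to (0.512, -0.417, 0.215) d mm [  0.  506.4 253.1] rows>= 13 each [ 0.  39.  19.5]
```

Request:
{"op": "move_arm", "data": {
  "increments": [
    [-0.004,0,0,0],
    [-0.01,0,0,0],
    [-0.02,0,0,0],
    [-0.03,0,0,0],
    [-0.03,0,0,0],
    [-0.02,0.01,0.005,0],
    [-0.01,0.02,0.01,0],
    [0,0.03,0.015,0]
  ]
}}

```text
time: 39.48
tool_pos: [0.6286, 0.0732, 0.2162]
ee_rot: [0.083, 0.705, 0.085, -0.699]
ft_force: [0.5, -0.0, -2.4]
gripper_width: 0.0289
```

Request:
{"op": "move_arm", "data": {
  "increments": [
    [0,0.035,0.0175,0],
    [0,0.035,0.0175,0],
    [0,0.035,0.0175,0],
    [0,0.035,0.0175,0],
    [0,0.035,0.0175,0],
    [0,0.035,0.0175,0],
    [0,0.035,0.0175,0],
    [0,0.035,0.0175,0]
  ]
}}

```text
time: 40.15
tool_pos: [0.5542, -0.2373, 0.2127]
ee_rot: [0.082, 0.703, 0.082, -0.702]
ft_force: [1.2, 0.2, -1.7]
gripper_width: 0.0296
```

Request:
{"op": "move_arm", "data": {
  "increments": [
    [0,0.035,0.0175,0],
    [0,0.035,0.0175,0],
    [0,0.035,0.0175,0],
    [0,0.03,0.015,0],
    [0,0.02,0.01,0],
    [0,0.011,0.006,0],
    [0,0,0,0],
    [0,0,0,0]
  ]
}}

```text
time: 40.82
tool_pos: [0.5122, -0.4152, 0.2119]
ee_rot: [0.081, 0.703, 0.082, -0.702]
ft_force: [1.4, 0.9, -1.7]
gripper_width: 0.0291
```

Run:
```python
from h import *
c=shot('wrist','w15.png')
o=arm.get_obs(); print(o['tool_pos'],o['time'],o['gripper_width'],o['ft_force'])
hsv=cv2.cvtColor(c['color'],cv2.COLOR_RGB2HSV); 
for n,c in [('wrist',c),('top',shot('top')),('scene',shot('scene','s15.png'))]:
    W=cloud(c); hsv=cv2.cvtColor(c['color'],cv2.COLOR_RGB2HSV)
    m=(abs(W[...,2]-.008)<.008)&(hsv[...,1]>75)&(hsv[...,0]<30)&(np.hypot(W[...,0]-.512,W[...,1]+.417)<.075)
    k,l,s,_=cv2.connectedComponentsWithStats(m.astype(np.uint8)); i=1+np.argmax(s[1:,4]); P=W[l==i]
    v,u=np.nonzero(l==i); print(n,len(P),u.min(),u.max(),v.min(),v.max(),np.median(P,0).round(4),cv2.minAreaRect(P[:,:2].astype(np.float32)),cv2.minEnclosingCircle(P[:,:2].astype(np.float32)))
```

```text
[ 0.51292187 -0.41387022  0.21188789] 40.8667 0.029113504595909834 [ 0.62147552  0.33921987 -2.23795414]
wrist 2701 237 333 138 202 [ 0.5292 -0.411   0.0085] ((0.5107578635215759, -0.4187866449356079), (0.08493057638406754, 0.08331447094678879), 67.60569763183594) ((0.5110007524490356, -0.41824451088905334), 0.057889942079782486)
top 247 396 424 212 236 [ 0.4894 -0.4033  0.008 ] ((0.4986228346824646, -0.412088006734848), (0.08211222290992737, 0.05078190565109253), 68.03626251220703) ((0.49978989362716675, -0.412051260471344), 0.04608519747853279)
scene 1341 137 190 321 363 [ 0.5174 -0.423   0.006 ] ((0.5143628716468811, -0.4204793870449066), (0.08375462144613266, 0.08771922439336777), 67.25674438476562) ((0.5145492553710938, -0.4217686653137207), 0.05866473913192749)
```

View pics/w15.png

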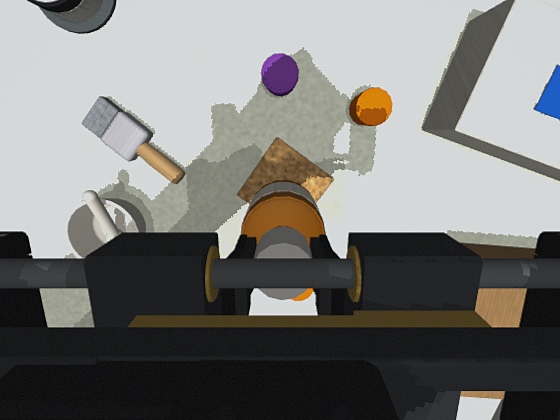

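The cork tile is at (285,170), its rectangle fit giving 85×83 mm. The bottle hangs upright. Lowering it.

Request:
{"op": "move_arm", "data": {
  "increments": [
    [0.015,0.002,0.001,0],
    [0.025,0,0,0],
    [0.025,0,0,0],
    [0.015,0,0,0],
    [0,0,0,0],
    [0,0,0,0],
    [0,0,0,0]
  ]
}}

```text
time: 41.55
tool_pos: [0.5128, -0.4181, 0.1332]
ee_rot: [0.083, 0.703, 0.082, -0.702]
ft_force: [-0.5, 0.1, -1.3]
gripper_width: 0.0291
```

Run:
```python
from h import *
o=arm.get_obs(); print(o['tool_pos'],o['ft_force'])
to((.511,-.418,.0917))
```

```text
[ 0.51277491 -0.41807903  0.13324202] [-0.54496955  0.10626338 -1.25108216]
to (0.511, -0.418, 0.0917) d mm [41.5 -0.6  1.8] rows>= 2 each [20.8 -0.3  0.9]
```

Request:
{"op": "move_arm", "data": {
  "increments": [
    [0.012,0,0.002,0],
    [0.012,0,0,0],
    [0.008,0,0,0],
    [0.004,0,0,0],
    [0.003,0,0,0],
    [0,0,0,0],
    [0,0,0,0],
    [0,0,0,0]
  ]
}}

```text
time: 42.22
tool_pos: [0.5096, -0.4192, 0.093]
ee_rot: [0.082, 0.703, 0.082, -0.702]
ft_force: [0.2, -0.6, -2.2]
gripper_width: 0.029
```

Request:
{"op": "move_arm", "data": {
  "increments": [
    [0.001,0,0,0],
    [0,0,0,0],
    [0,0,0,0]
  ]
}}

```text
time: 42.47
tool_pos: [0.5093, -0.419, 0.0918]
ee_rot: [0.082, 0.702, 0.082, -0.702]
ft_force: [0.2, -0.2, -1.8]
gripper_width: 0.0288
```

Request:
{"op": "move_arm", "data": {
  "increments": [
    [-0.001,-0.001,-0.001,0],
    [0,0,0,0],
    [0,0,0,0],
    [0.001,0,0,0],
    [0,0,0,0],
    [0,0,0,0]
  ]
}}

```text
time: 42.97
tool_pos: [0.5101, -0.4178, 0.0917]
ee_rot: [0.082, 0.702, 0.082, -0.702]
ft_force: [-0.6, 0.4, -1.2]
gripper_width: 0.029
```

Request:
{"op": "move_arm", "data": {
  "increments": [
    [0.001,0,0,0],
    [0,0,0,0],
    [0,0,0,0]
  ]
}}

```text
time: 43.22
tool_pos: [0.5103, -0.4179, 0.0917]
ee_rot: [0.082, 0.703, 0.082, -0.702]
ft_force: [-2.8, 1.8, 5.1]
gripper_width: 0.0295
```

Contact. Releasing and retreating.

Request:
{"op": "move_arm", "data": {
  "increments": [
    [-0.001,0,0,0],
    [0,0,0,0],
    [0,0,0,0],
    [0,0,0,0],
    [0,0,0,0],
    [0,0,0,0],
    [0,0,0,0],
    [0,0,0,0]
  ],
  "grip": 1
}}

```text
time: 43.88
tool_pos: [0.5101, -0.4178, 0.0917]
ee_rot: [0.082, 0.702, 0.082, -0.702]
ft_force: [0.2, 0.5, -0.2]
gripper_width: 0.0746
```

Request:
{"op": "move_arm", "data": {
  "increments": [
    [-0.01,0,0,0],
    [-0.02,0,0,0],
    [-0.03,0,0,0],
    [-0.035,0,0,0],
    [-0.03,0,0,0],
    [-0.015,0,0,0],
    [0,0,0,0],
    [0,0,0,0]
  ]
}}

```text
time: 44.55
tool_pos: [0.5104, -0.418, 0.2332]
ee_rot: [0.082, 0.703, 0.081, -0.702]
ft_force: [-1.0, -0.1, -0.5]
gripper_width: 0.0871
```

Run:
```python
from h import *
c=shot('wrist','w16.png')
o=arm.get_obs(); print(o['tool_pos'],o['time'],o['gripper_width'])
tops(c,.11,.13,(.511,-.418),.04)
s=shot('scene','s16.png'); t=shot('top')
for n,x in [('scene',s),('top',t)]:
  print(n)
  tops(x,.098,.13,(.511,-.418),.04); tops(x,.045,.06,(.664,-.157),.05); tops(x,.042,.055,(.451,-.001),.05); tops(x,.04,.055,(.509,.393),.05)
  tops(x,.02,.1,(.428,-.231),.06)
```

```text
[ 0.50964872 -0.41749777  0.23145767] 44.6 0.0868089291150644
band 0.11 0.13 n 837 mid [ 0.5107 -0.4181  0.1155] ext [0.029 0.029 0.011] circ 0.5103 -0.4181 d 0.0303 zmed 0.1186
scene
band 0.098 0.13 n 240 mid [ 0.5137 -0.4207  0.1089] ext [0.03  0.03  0.021] circ 0.5132 -0.4199 d 0.0329 zmed 0.1146
band 0.045 0.06 n 486 mid [ 0.6673 -0.1601  0.0484] ext [0.065 0.069 0.007] circ 0.6673 -0.1609 d 0.0694 zmed 0.0481
band 0.042 0.055 n 191 mid [ 0.4548 -0.0023  0.0456] ext [0.054 0.053 0.007] circ 0.4564 -0.0035 d 0.0578 zmed 0.0456
band 0.04 0.055 n 56 mid [0.5132 0.3901 0.0439] ext [0.038 0.041 0.008] circ 0.514 0.3902 d 0.0421 zmed 0.0437
band 0.02 0.1 n 790 mid [ 0.4276 -0.2339  0.0452] ext [0.097 0.085 0.052] circ 0.4273 -0.231 d 0.0974 zmed 0.0373
top
none
band 0.045 0.06 n 315 mid [ 0.6648 -0.1572  0.052 ] ext [0.064 0.061 0.014] circ 0.6653 -0.1571 d 0.0668 zmed 0.0499
band 0.042 0.055 n 214 mid [0.4544 0.     0.0482] ext [0.049 0.048 0.013] circ 0.4543 0.0002 d 0.0522 zmed 0.0475
band 0.04 0.055 n 110 mid [0.5115 0.3925 0.0469] ext [0.034 0.035 0.014] circ 0.5123 0.3927 d 0.0403 zmed 0.0461
band 0.02 0.1 n 381 mid [ 0.4281 -0.2314  0.0469] ext [0.094 0.079 0.056] circ 0.4282 -0.2303 d 0.0952 zmed 0.043
```

View pics/s16.png

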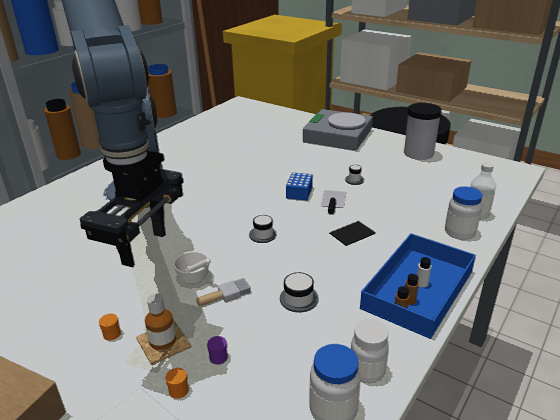

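View pics/w16.png

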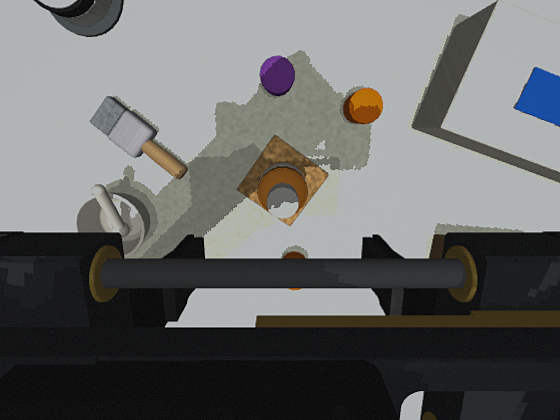

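Every piece stands upright in its place: bottle (160,330), large jar (299,290), medium (262,227), small (355,173). The mortar has not moved.

```bash
python3 -c "
from cell import arm
print(arm.job_done())"
```

```text
the job is handed in; nothing more can be done
None
```

The job is done and handed in at about 45 s of the 136 s allowed. I set the small and medium jars on their discs, parked the bottle on the mat, moved the large jar to its disc, then put the bottle on the cork tile.

**Centring, by the wrist camera:**

| Item | Offset from centre of its place |
|---|---|
| Small jar | about 1–2 mm |
| Medium jar | about 1 mm |
| Large jar | about 1 mm |
| Bottle | about 1 mm |

**Last checks:** The final scene picture shows the bottle and all three jars upright, and the arm clear with the gripper open. The mortar measures within about 1 mm of where it started. The highest contact force I read at a set-down was about 12 N.

**Disagreements:**
- The scene camera read positions 3–6 mm off from the wrist camera. The shift was in much the same direction for jars and discs, so I put it down to that camera's calibration.
- The top camera puts the medium jar about 3 mm from its disc centre, where the wrist camera says about 1 mm.
- In the last check the top camera returned no reading for the bottle. Its final position rests on the wrist measurement, which the scene camera supports.

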